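Load the bead feeder and hold its gate plunger open

TASK

Take the scoop by its handle, scoop wooden beads from the tray and tip at least two of them into the hopper of the wooden feeder, using only the scoop on the beads and spilling none onto the table, then set the scoop down again standing flat on its pan. Then pull the feeder's sprung plunger straight up, all the way to its stop, and keep holding it up there, clear of its seat hole, until every bead in the feeder has rolled out into the small basket; finish while still holding the plunger fully up. Leave the other things on the table alone.

Things in the scene. Friction and masses are not known exactly. Their poses are not given: they have to be found in the camera images.
- scoop_grip (a point): Centre of the scoop's handle, to be gripped: an upright square pale wooden post, 20 x 20 mm, its top 27 mm above this point. The point lies 88 mm above the underside of the scoop, straight above the back of the pan. Axes: x points forward to the pan's open lip, z up the post. Scoop mass about 0.2 kg, balance point about 30 mm ahead of the post.
- scoop_lip (a point): Middle of the open front lip of the scoop's sheet steel pan, at its underside, 78 mm ahead of the post's axis and 88 mm below scoop_grip. The flat pan is 68 mm wide over its sides (64 mm inside) and 90 mm long, from 12 mm behind the post's axis to the lip (64 mm deep inside, in front of its back wall); floor 2.5 mm thick, back and side walls 31 mm high, the sides sloping down over the front half. Axes as for scoop_grip.
- scoop: The loose scoop; origin on its underside straight below the post's axis, x forward to the lip, z up. It stands flat on its pan on the table at the start.
- tray: Fixed open wooden tray that holds the four beads; origin at the centre of its underside. Inside 200 mm long (x) by 76 mm wide (y); floor top 8 mm and rim 40 mm above the table; walls 6 mm. All beads start in its +x half and the -x half (x from -100 to +10 mm) is empty, so the scoop can be lowered there with its lip towards +x and driven along the floor to the +x wall.
- bead1_center (a point): Centre of a loose lacquered wooden bead, a plain slippery ball of 28 mm diameter, 12 g, in the tray. Rests up to a slope of about 5 degrees, rolls on steeper ones.
- bead2_center (a point): Centre of a loose lacquered wooden bead, a plain slippery ball of 28 mm diameter, 12 g, in the tray. Rests up to a slope of about 5 degrees, rolls on steeper ones.
- bead3_center (a point): Centre of a loose lacquered wooden bead, a plain slippery ball of 28 mm diameter, 12 g, in the tray. Rests up to a slope of about 5 degrees, rolls on steeper ones.
- bead4_center (a point): Centre of a loose lacquered wooden bead, a plain slippery ball of 28 mm diameter, 12 g, in the tray. Rests up to a slope of about 5 degrees, rolls on steeper ones.
- feeder: Fixed wooden feeder; origin centred under its base. Hopper (inside x -62 to 62, y -47 to 78 mm) over a 64 mm wide channel falling 16 degrees towards -y: floor 109 mm above the table at y = 0, 72 mm at the open outlet (y = -130 mm) over the basket. Rim 162 mm high at the low end (y = -64), 196 mm at the high end (y = 56). At y = -77 mm the plunger's 16 mm pin stands in mid-channel and bars it to beads.
- feeder_mouth (a point): Middle of the hopper's open mouth, 175 mm above the table, at x = 0, y = +15 mm of the feeder, with its axes. The highest rim is 196 mm above the table.
- plunger_knob (a point): Centre of the plunger's gripping knob: an upright dark steel cylinder 26 mm in diameter and 26 mm tall with a 32 mm flange, 5 mm thick, on top of it (flange top 18 mm above this point). 185 mm above the table when seated. Free space all round it; below it a brass barrel of 22 mm diameter ends 19 mm below this point, on a steel bridge 35 mm below it.
- plunger (a joint): Height in m by which the plunger is lifted: 0 seated with its pin in the hole in the channel floor, 0.045 at its stop, straight up. A spring pulls it down with about 4 N when seated and 9 N at the stop; let go, it drops shut. At the stop beads pass under the pin.
- basket: Small round wicker basket under the feeder's outlet, loose; origin at the centre of its underside. 112 mm wide at the foot, 136 mm at the rim, 52 mm high, inner floor 8 mm up.
- jug1: Bystander: brown clay jug in a wicker holder, 86 mm wide, 138 mm tall; origin under its centre.
- jug2: Bystander: pale clay jug like the other.
- shears: Bystander: pruning shears lying flat, about 200 mm long; origin near the middle.
- spool: Bystander: wooden spool, 40 mm wide, 44 mm tall.
- mallet: Bystander: hammer lying on the table, about 300 mm long.
Mind the look-alikes: they are no part of the job. Of the things like the scoop, leave any that is red; of the rest the larger one is meant.

How it is judged:
On the way, in this order (a step that is already met when the one before it is completed fails the run):
1. at least two beads lie in the feeder's hopper or channel, behind the seated plunger (((x of bead1_center in the frame of feeder between -0.068 and 0.068 m and y of bead1_center in the frame of feeder between -0.072 and 0.08 m and z of bead1_center in the frame of feeder between 0.085 and 0.18 m and x of bead2_center in the frame of feeder between -0.068 and 0.068 m and y of bead2_center in the frame of feeder between -0.072 and 0.08 m and z of bead2_center in the frame of feeder between 0.085 and 0.18 m) or (x of bead1_center in the frame of feeder between -0.068 and 0.068 m and y of bead1_center in the frame of feeder between -0.072 and 0.08 m and z of bead1_center in the frame of feeder between 0.085 and 0.18 m and x of bead3_center in the frame of feeder between -0.068 and 0.068 m and y of bead3_center in the frame of feeder between -0.072 and 0.08 m and z of bead3_center in the frame of feeder between 0.085 and 0.18 m) or (x of bead1_center in the frame of feeder between -0.068 and 0.068 m and y of bead1_center in the frame of feeder between -0.072 and 0.08 m and z of bead1_center in the frame of feeder between 0.085 and 0.18 m and x of bead4_center in the frame of feeder between -0.068 and 0.068 m and y of bead4_center in the frame of feeder between -0.072 and 0.08 m and z of bead4_center in the frame of feeder between 0.085 and 0.18 m) or (x of bead2_center in the frame of feeder between -0.068 and 0.068 m and y of bead2_center in the frame of feeder between -0.072 and 0.08 m and z of bead2_center in the frame of feeder between 0.085 and 0.18 m and x of bead3_center in the frame of feeder between -0.068 and 0.068 m and y of bead3_center in the frame of feeder between -0.072 and 0.08 m and z of bead3_center in the frame of feeder between 0.085 and 0.18 m) or (x of bead2_center in the frame of feeder between -0.068 and 0.068 m and y of bead2_center in the frame of feeder between -0.072 and 0.08 m and z of bead2_center in the frame of feeder between 0.085 and 0.18 m and x of bead4_center in the frame of feeder between -0.068 and 0.068 m and y of bead4_center in the frame of feeder between -0.072 and 0.08 m and z of bead4_center in the frame of feeder between 0.085 and 0.18 m) or (x of bead3_center in the frame of feeder between -0.068 and 0.068 m and y of bead3_center in the frame of feeder between -0.072 and 0.08 m and z of bead3_center in the frame of feeder between 0.085 and 0.18 m and x of bead4_center in the frame of feeder between -0.068 and 0.068 m and y of bead4_center in the frame of feeder between -0.072 and 0.08 m and z of bead4_center in the frame of feeder between 0.085 and 0.18 m)) and value of joint plunger below 0.005 m), for 0.3 s.
2. the plunger is pulled up to its stop by the fingers (value of joint plunger above 0.04 m and contact force between the fingers and plunger above 1 N), for 0.2 s.
At the end, for the whole second after the job is handed in: The fingers hold the plunger over 40 mm up (stop at 45 mm), two or more beads lie in the basket, none is left in the feeder (all bead centres below 65 mm), and the scoop stands still and upright within 0.25 rad, underside below 30 mm (on the table or in the tray) (all of step 2 and ((horizontal distance between each of bead1_center, bead2_center and basket below 0.066 m and height (world z) of each of bead1_center, bead2_center below 0.065 m) or (horizontal distance between each of bead1_center, bead3_center and basket below 0.066 m and height (world z) of each of bead1_center, bead3_center below 0.065 m) or (horizontal distance between each of bead1_center, bead4_center and basket below 0.066 m and height (world z) of each of bead1_center, bead4_center below 0.065 m) or (horizontal distance between each of bead2_center, bead3_center and basket below 0.066 m and height (world z) of each of bead2_center, bead3_center below 0.065 m) or (horizontal distance between each of bead2_center, bead4_center and basket below 0.066 m and height (world z) of each of bead2_center, bead4_center below 0.065 m) or (horizontal distance between each of bead3_center, bead4_center and basket below 0.066 m and height (world z) of each of bead3_center, bead4_center below 0.065 m)) and height (world z) of each of bead1_center, bead2_center, bead3_center, bead4_center below 0.065 m and height (world z) of scoop below 0.03 m and angle between scoop's own z axis and vertical below 0.25 rad and linear speed of scoop below 0.03 m/s); the arm keeps its last pose, push and grip.
It fails at once if a bead is spilled onto the table (height (world z) of any of bead1_center, bead2_center, bead3_center, bead4_center below 0.015 m).
It fails at once if the fingers touch a bead (contact force between the fingers and bead1 above 0.3 N or contact force between the fingers and bead2 above 0.3 N or contact force between the fingers and bead3 above 0.3 N or contact force between the fingers and bead4 above 0.3 N).
It fails at once if a bystander is shifted by more than 30 mm (distance of any of jug1, jug2, shears, spool, mallet from where it was at the start of the episode above 0.03 m).
It also fails if it takes over 67 s, if anything falls off the work surface, if the arm or the gripper's body presses on something with over 40 N, if the wrist force passes 120 N, or if a joint passes its speed limit or range.

ROBOT

A 7-joint arm with a two-finger parallel gripper is mounted at the origin on the work surface. World frame = base frame: x ahead of the robot, y to its left, z up, the work surface at z = 0. Lengths are in m, angles in rad, forces in N, time in s.
With the tool pointing down it reaches from about 0.425 to 0.925 m from the base axis. Payload 6.8 kg.
Tool frame: the origin (TCP) lies between the finger pads; the fingertips stand 22 mm ahead of it and the grasp point (between the pads) lies 3 mm ahead of it; z points along the fingers, y is the direction in which the jaws open and shut (so a half turn about z gives the same grasp; the last joint's range is limited). The gripper opens to 85 mm and grips with 20 to 120 N. Pads are 22 mm wide; open, the fingers measure 114 mm over their backs; the gripper's body (76 mm by 85 mm) begins 54 mm behind the grasp point. The pads swing forward as they close: fully open they stand 13 mm farther back than shut.
Start: joints at [-1.235, 0.477, 0.022, 1.555, -0.011, 1.109, -0.083], TCP at [0.29, 0.61, 0.253] pointing down, gripper open.
Joint ranges: [-2.96, 2.96], [-0.34, 2.1], [-1.41, 1.46], [0.24, 2.44], [-1.37, 4.51], [0.17, 1.92], [-2.96, 2.96]. Speed limits (rad/s): [2.39, 2.39, 3.14, 3.14, 3.14, 3.14, 3.14].

INTERFACE

Orientations are given as a unit quaternion [w, x, y, z].
In Python, from station import bot gives the robot as it stands. The module is installed in compiled form; this text tells all that it offers.
- The arm moves only by the tool drive_tool, never from a script. Its argument "series" is one flat list of numbers, 7 for each row, row after row: the opening, from -1 (shut) to 1 (fully open), then the shift along the tool's x, y, z in mm, then the turn, a rotation vector about the tool's x, y, z in rad. In form: [jaw, x, y, z, wx, wy, wz, jaw, x, y, z, wx, wy, wz, ...]. A call has 1 to 12 rows; each row shifts and turns the commanded pose from where the row before left it, along the tool's axes as they then stand; what a row does not reach is not made up. A row lasts 1/8 s, in which the tool goes at most 62.5 mm and 10.7 degrees, less where a joint would pass 70% of its speed; a pose out of reach is approached as far as the arm can. A call with a gripper value outside its range is refused whole. The fingers move at their own pace and stop on an object; "force" is the grip in N (left out, the last holds). Time passes only in rows, so rows that do not move let the fingers close. It gives the time, the measured TCP pose, the force and the opening at its end, in the units of the state.
- bot.get_obs(): the state, without advancing time (a new reading comes with each control period).
- bot.read_camera(name): name is "scene" or "side" or "wrist"; returns a dict with "pixels" (420x560x3 uint8, blue, green, red), "camera_matrix" (3x3 intrinsics, pixels), "rvec" (rotation vector, rad) and "tvec" (3), from world to camera coordinates, as OpenCV has them. Camera axes: x right, y down, z forward; pixel columns grow to the right and rows downward; lengths in m; the calibration is good to about 2 mm. A picture is of the moment at which its call begins. There is no depth.
- bot.hand_in(): hands the job in, once; it reports no verdict.
The state is a dict: "t": time; "q": joint angles; "joint_vel": joint speeds; "joint_torque": joint torques, N m; "eef_pos": TCP position; "tool_rot": TCP orientation; "contact_force": force on the tool from outside, world axes, zero at the start; "torque": the same for the moment, N m; "gripper_width": opening from 0.0 (shut) to 1.0 (fully open).
Only numpy, scipy, OpenCV 4.12 (cv2) and the standard library are available. Lean on these libraries where they do the work, as an engineer would, in place of code of your own. Each camera call takes 0.05 s, during which the arm holds its last target. There are 200 camera calls.

## Working session

There is one attempt and no reset: what is moved stays moved. The work goes in short steps, Python scripts to look and compute and a tool call to move; the robot and the scene stay as the last step left them, time stands still between calls to the robot, and variables do not carry over. Pictures are saved under pics/ and viewed, about 8 in all and at most 12, crops included, and the job is handed in when it is done.

Besides the shell and the picture viewer there is one more tool, called after "Request:" as name(argument=value, ...) on one line, values as JSON. drive_tool: Moves the arm, as the interface text tells. Its arguments: {"type":"object","properties":{"series":{"type":"array"},"force":{"type":"number"}},"required":["series"]}

```bash
mkdir -p pics
cat > h.py <<'E'
import cv2,numpy as np,sys
from station import bot
from scipy.spatial.transform import Rotation as R
class Cam:
    def __init__(s,name,save=None):
        d=bot.read_camera(name); s.im=np.array(d["pixels"]); s.K=np.array(d["camera_matrix"],float)
        s.rv=np.array(d["rvec"],float).reshape(3); s.tv=np.array(d["tvec"],float).reshape(3)
        s.Rm=cv2.Rodrigues(s.rv)[0]; s.c=-s.Rm.T@s.tv
        if save: cv2.imwrite("pics/"+save,s.im); np.savez("pics/"+save+".npz",K=s.K,rv=s.rv,tv=s.tv)
    def ray(s,u,v):
        d=s.Rm.T@np.linalg.inv(s.K)@np.array([u,v,1.]); return d/np.linalg.norm(d)
    def plane(s,u,v,z):
        d=s.ray(u,v); return s.c+d*(z-s.c[2])/d[2]
    def proj(s,p):
        return cv2.projectPoints(np.array(p,float).reshape(-1,1,3),s.rv,s.tv,s.K,None)[0].reshape(-1,2)
def tri(c1,p1,c2,p2):
    A=np.zeros((3,3));b=np.zeros(3)
    for c,p in((c1,p1),(c2,p2)):
        d=c.ray(*p);M=np.eye(3)-np.outer(d,d);A+=M;b+=M@c.c
    return np.linalg.solve(A,b)
E
python3 - <<'E'
from h import *
for n in("scene","side"):
    c=Cam(n,n+"0.png");print(n,c.c,c.K[0,0])
    cv2.imwrite(f"pics/{n}0b.png",cv2.resize(c.im,(800,600),interpolation=cv2.INTER_CUBIC))
o=bot.get_obs();print(o)
E
```

```text
scene [1.0449703  0.55968027 0.9478339 ] 418.5040949201817
side [-0.27327831  0.84069046  1.20650609] 495.38417201083
{'t': 0.1, 'q': array([-1.2351341 ,  0.47775072,  0.02236067,  1.55637435, -0.01146251,
        1.10927456, -0.08315828]), 'joint_vel': array([-0.00032483, -0.00144417, -0.00077348, -0.00228269,  0.00089974,
        0.00081943,  0.00055424]), 'joint_torque': array([ 3.38424339e-03, -5.97754490e+01,  1.61302574e+00, -2.81953990e+01,
        1.27931993e-02,  5.07388817e-03, -1.98809204e-05]), 'eef_pos': array([0.28961649, 0.60915471, 0.25239175]), 'tool_rot': array([-1.03316804e-04,  2.20083348e-01,  9.75480710e-01, -8.32970338e-04]), 'contact_force': array([ 1.04228495, -0.04148528,  0.13057736]), 'torque': array([-0.03698546, -0.10146921, -0.05154101]), 'gripper_width': 1.0009678487870386}
```

View pics/scene0b.png

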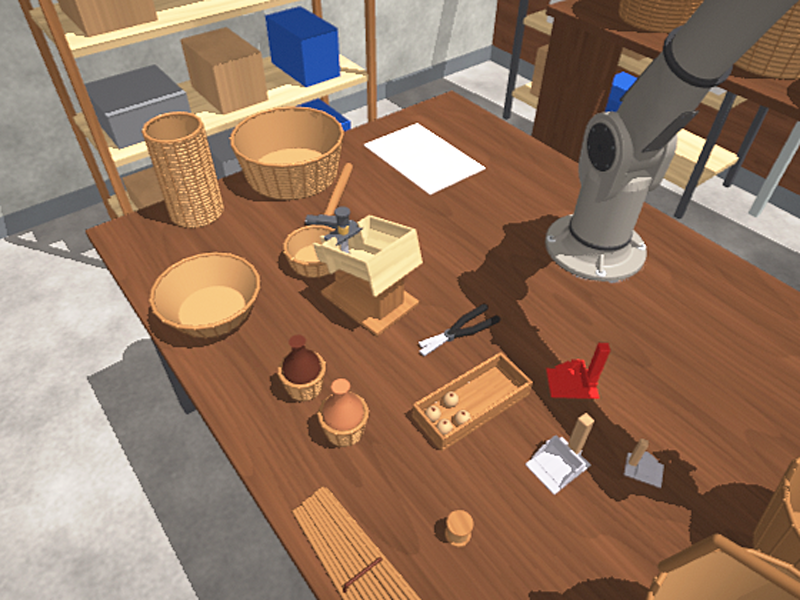

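View pics/side0b.png

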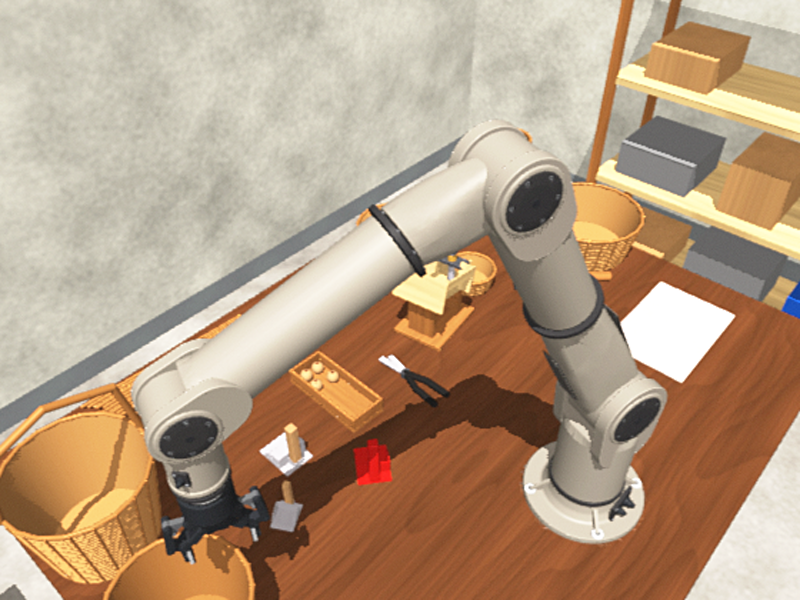

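The scene view shows the target scoop (about 560,460 in the 800-wide picture), the tray with its beads at (445,415), the feeder at (375,260) with the basket behind it, and the red and small decoys. I'll zoom in for measuring.

Run:
```python
import cv2,numpy as np
a=cv2.imread("pics/scene0.png"); 
x=a[120:250,190:320]; y=a[240:370,280:410]
def g(x,x0,y0):
    z=cv2.resize(x,None,fx=6,fy=6,interpolation=cv2.INTER_CUBIC)
    for k in range(0,x.shape[1],20):
        cv2.putText(z,str(x0+k),(k*6,10),0,.4,(255,255,255),1); cv2.line(z,(k*6,0),(k*6,z.shape[0]),(255,255,255),1) if 0 else cv2.line(z,(k*6,12),(k*6,20),(0,255,0),1)
    for k in range(0,x.shape[0],20):
        cv2.putText(z,str(y0+k),(0,k*6+4),0,.4,(255,255,0),1)
    return z
cv2.imwrite("pics/za.png",g(a[120:220,190:320],190,120)); cv2.imwrite("pics/zb.png",g(a[245:345,285:415],285,245))
```

```text
(no output)
```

View pics/za.png

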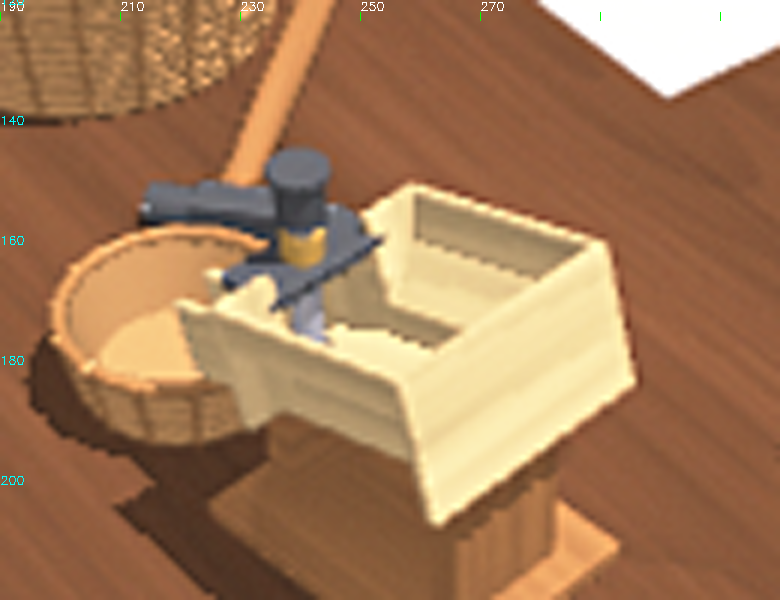

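View pics/zb.png

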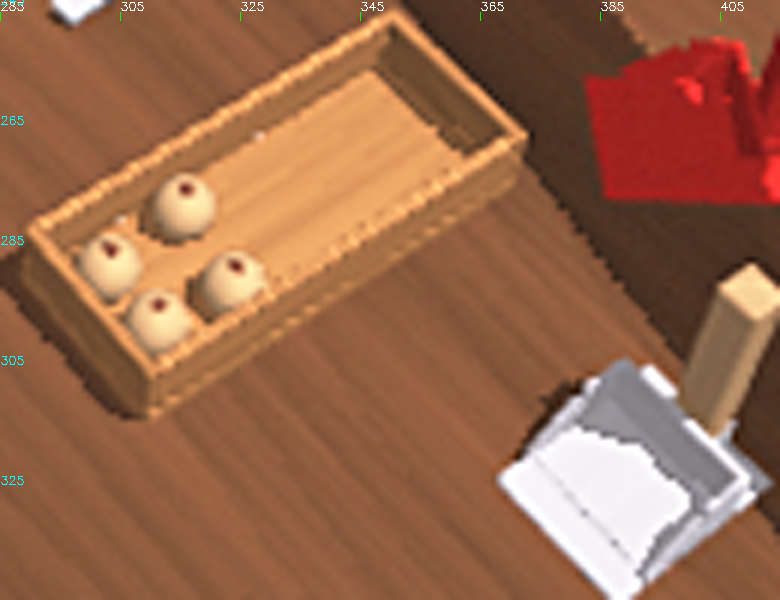

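Beads, tray, scoop, knob and rim corners are all readable in the crops. Computing positions from them.

```bash
cat > m.py <<'E'
from h import *
class F(Cam):
    def __init__(s,f):
        s.im=cv2.imread("pics/"+f);d=np.load("pics/"+f+".npz");s.K=d["K"];s.rv=d["rv"];s.tv=d["tv"];s.Rm=cv2.Rodrigues(s.rv)[0];s.c=-s.Rm.T@s.tv
E
python3 - <<'E'
from m import *
np.set_printoptions(precision=4,suppress=True)
c=F("scene0.png")
for n,u,v,z in [("b",315.5,279.5,.022),("b",303,289,.022),("b",311.5,298.5,.022),("b",324,292,.022),
 ("tray A",290,282.5,.04),("tray B",350.8,246.3,.04),("tray C",372.8,267.5,.04),("tray D",310,307,.04),
 ("post",410,293.3,.115),("lipL",368.3,325,.002),("lipR",388.3,344.7,.002),
 ("flange",239.8,147.5,.203),("hi1",256.7,184.2,.196),("hi2",290.8,160,.196),("low",259.2,150.5,.162),
 ("bplate",262.5,232.4,.01),("bplate",292.6,210,.01)]:
    print(n,c.plane(u,v,z)[:2])
E
```

```text
b [0.5733 0.1298]
b [0.6184 0.1321]
b [0.6194 0.1668]
b [0.5813 0.1718]
tray A [0.6406 0.1053]
tray B [0.4323 0.1152]
tray C [0.4365 0.2019]
tray D [0.6463 0.1902]
post [0.4719 0.3342]
lipL [0.5479 0.3003]
lipR [0.5475 0.3652]
flange [ 0.5401 -0.2561]
hi1 [ 0.5874 -0.108 ]
hi2 [ 0.4531 -0.1311]
low [ 0.474 -0.254]
bplate [ 0.5821 -0.0942]
bplate [ 0.4541 -0.1112]
```

Request:
drive_tool(series=[1,0,0,0,0,0,0.161,1,0,0,0,0,0,0.161,1,0,0,0,0,0,0.161,1,0,0,0,0,0,0.161,1,0,0,0,0,0,0.161,1,0,0,0,0,0,0.161,1,0,0,0,0,0,0.161], force=80)

```text
t: 0.98
eef_pos: [0.2896, 0.6093, 0.2527]
tool_rot: [0.0, 0.709, 0.705, -0.0]
contact_force: [-0.4, 0.5, 0.2]
gripper_width: 0.998
```

Request:
drive_tool(series=[1,-34,22.5,0,0,0,0,1,-34,22.5,0,0,0,0,1,-34,22.5,0,0,0,0,1,-34,22.5,0,0,0,0,1,-34,22.5,0,0,0,0,1,-34,22.5,0,0,0,0,1,-34,22.5,0,0,0,0,1,-34,22.5,0,0,0,0,1,0,0,0,0,0,0])

```text
t: 2.1
eef_pos: [0.472, 0.3336, 0.2532]
tool_rot: [0.001, 0.709, 0.705, -0.0]
contact_force: [-0.1, -0.0, 0.0]
gripper_width: 1.001
```

Run:
```python
from m import *
np.set_printoptions(precision=4,suppress=True)
o=bot.get_obs();print(o['t'],o['q'],o['eef_pos'],o['tool_rot'],R.from_quat(o['tool_rot'],scalar_first=True).as_matrix())
c=Cam("wrist","w1.png");print(c.c)
s=F("scene0.png")
for u,v,z in [(448,313,.08),(420,243,.115)]: print("decoy",s.plane(u,v,z))
```

```text
2.1 [-1.0138  0.328   0.3649  1.813  -0.133   1.0253 -0.6041] [0.472  0.3336 0.2532] [ 0.0008  0.7095  0.7047 -0.0004] [[ 0.0067  1.      0.0006]
 [ 1.     -0.0067 -0.0016]
 [-0.0016  0.0006 -1.    ]]
[0.4722 0.4021 0.3741]
decoy [0.4192 0.4133 0.08  ]
decoy [0.3338 0.2519 0.115 ]
```

View pics/w1.png

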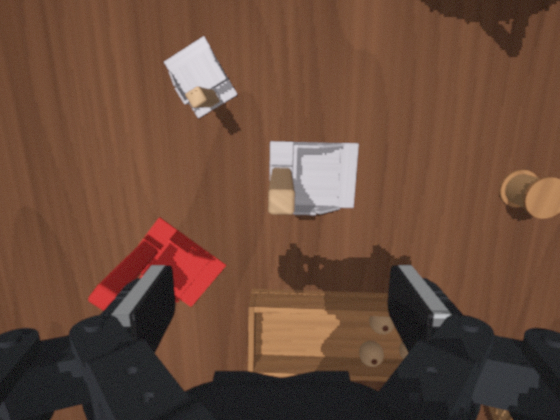

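The wrist view shows the target scoop upright below, with its post top at about (282,202) and its lip edge at x=357 from y=141 to 209. The decoys are clear of the descent.

Run:
```python
from m import *
np.set_printoptions(precision=4,suppress=True)
c=F("w1.png")
m=cv2.inRange(cv2.cvtColor(c.im,cv2.COLOR_BGR2HSV),(0,0,110),(179,45,255));m[:, :240]=0;m[:,370:]=0;m[230:]=0
ys,xs=np.nonzero(m);print(xs.min(),xs.max(),ys.min(),ys.max())
print("post",c.plane(282,202,.115)); 
for p in [(358,141,.005),(356,209,.005),(269,141,.031),(270,214,.031)]: print(p,c.plane(*p))
```

```text
269 358 141 215
post [0.4729 0.333  0.115 ]
(358, 141, 0.005) [0.5506 0.3672 0.005 ]
(356, 209, 0.005) [0.5522 0.2954 0.005 ]
(269, 141, 0.031) [0.4612 0.3701 0.031 ]
(270, 214, 0.031) [0.461  0.2983 0.031 ]
```

Request:
drive_tool(series=[1,-0.5,1,27,0,0,0,1,0,0,27,0,0,0,1,0,0,27,0,0,0,1,0,0,27,0,0,0,1,0,0,27,0,0,0,1,0,0,27,0,0,0,1,0,0,0,0,0,0,-1,0,0,0,0,0,0,-1,0,0,0,0,0,0,-1,0,0,0,0,0,0,-1,0,0,0,0,0,0,-1,0,0,0,0,0,0], force=80)

```text
t: 3.65
eef_pos: [0.4716, 0.3375, 0.0921]
tool_rot: [0.0, 0.707, 0.707, 0.001]
contact_force: [0.7, -1.3, 5.6]
gripper_width: 0.221
```

Request:
drive_tool(series=[-1,0,0,0,0,0,0,-1,0,0,0,0,0,0,-1,0,0,-10,0,0,0,-1,0,0,-20,0,0,0,-1,0,0,-30,0,0,0,-1,0,0,0,0,0,0])

```text
t: 4.4
eef_pos: [0.4717, 0.3378, 0.1532]
tool_rot: [-0.0, 0.707, 0.707, 0.002]
contact_force: [0.0, -0.3, -1.7]
gripper_width: 0.224
```

Run:
```python
from m import *
c=Cam("wrist","w2.png");s=Cam("scene","s2.png")
o=bot.get_obs();print(o['eef_pos'],o['tool_rot'],o['gripper_width'],o['contact_force'])
a=cv2.resize(c.im[100:330,180:420],None,fx=2,fy=2,interpolation=cv2.INTER_CUBIC)
b=cv2.resize(s.im[235:350,280:420],None,fx=2.2,fy=2.2,interpolation=cv2.INTER_CUBIC)
z=np.zeros((460,800,3),np.uint8);z[:,:480]=a;z[:b.shape[0],490:490+b.shape[1]]=b[:, :310];cv2.imwrite("pics/c2.png",z)
```

```text
[0.47021699 0.33690928 0.15085624] [-1.59542977e-04  7.07036890e-01  7.07176537e-01 -3.95585551e-04] 0.22585457195251707 [-0.17444385  0.30299887 -2.1379678 ]
```

View pics/c2.png

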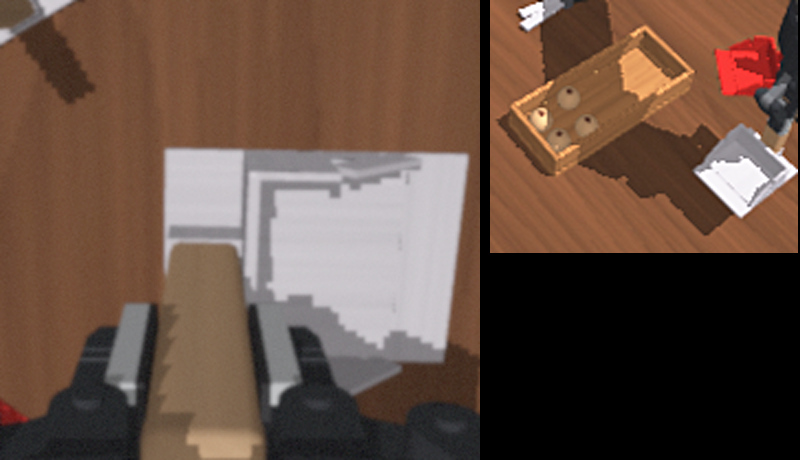

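Grasp is held and the pan is lifted and level. The lip corners are at about (413.5,176.5) and (401.5,281) in the wrist picture. I'll locate the pan and turn that into an offset from the tray.

Run:
```python
from m import *
np.set_printoptions(precision=4,suppress=True)
c=F("w2.png");s=F("s2.png")
for p in [(413.5,176.5,.063),(401.5,281,.063),(262.5,175,.091)]: print(p,c.plane(*p))
# scene crop lip corners: (695,170),(742,216)
for u,v in [(695,170),(742,216)]:
    print(s.plane(280+(u-490)/2.2,235+v/2.2,.063))
for i in range(3):
    o=bot.get_obs();print(o['t'],o['eef_pos'],R.from_quat(o['tool_rot'],scalar_first=True).as_matrix()[:2,:2].ravel())
```

```text
(413.5, 176.5, 0.063) [0.551  0.3661 0.063 ]
(401.5, 281, 0.063) [0.5501 0.2974 0.063 ]
(262.5, 175, 0.091) [0.4623 0.3721 0.091 ]
[0.5467 0.3011 0.063 ]
[0.5473 0.3677 0.063 ]
4.5 [0.4702 0.3369 0.1509] [-0.0002  1.      1.      0.0002]
4.5 [0.4702 0.3369 0.1509] [-0.0002  1.      1.      0.0002]
4.5 [0.4702 0.3369 0.1509] [-0.0002  1.      1.      0.0002]
```

Request:
drive_tool(series=[-1,0,0,-25,0,0,0,-1,0,0,-25,0,0,0,-1,-22,-1.2,0,0,0,0,-1,-22,-1.2,0,0,0,0,-1,-22,-1.2,0,0,0,0,-1,-22,-1.2,0,0,0,0,-1,-22,-1.2,0,0,0,0,-1,-22,-1.2,0,0,0,0,-1,-22,-1.3,0,0,0,0,-1,-22,-1.3,0,0,0,0,-1,0,0,0,0,0,0.054,-1,0,0,0,0,0,0])

```text
t: 6.0
eef_pos: [0.4611, 0.1604, 0.2014]
tool_rot: [-0.0, 0.726, 0.688, 0.0]
contact_force: [0.6, -0.0, -2.0]
gripper_width: 0.224
```

Run:
```python
from m import *
c=Cam("wrist","w3.png");s=Cam("scene","s3.png")
o=bot.get_obs();print(o['q'],o['eef_pos'],o['tool_rot'],o['gripper_width'],o['contact_force'])
a=cv2.resize(c.im[70:330,180:460],None,fx=1.9,fy=1.9,interpolation=cv2.INTER_CUBIC)
b=cv2.resize(s.im[215:345,265:400],None,fx=1.9,fy=1.9,interpolation=cv2.INTER_CUBIC)
z=np.zeros((494,800,3),np.uint8);z[:,:532]=a;z[:b.shape[0],540:540+b.shape[1]]=b;cv2.imwrite("pics/c3.png",z)
```

```text
[-0.82703836  0.24242916  0.42397387  2.06832924 -0.13130944  0.85567476
 -0.38038281] [0.46104462 0.16106124 0.20133598] [-1.62692807e-05  7.25479522e-01  6.88243745e-01  1.00180045e-04] 0.2226895803162308 [ 0.13629288 -0.52327202 -1.46185843]
```

View pics/c3.png

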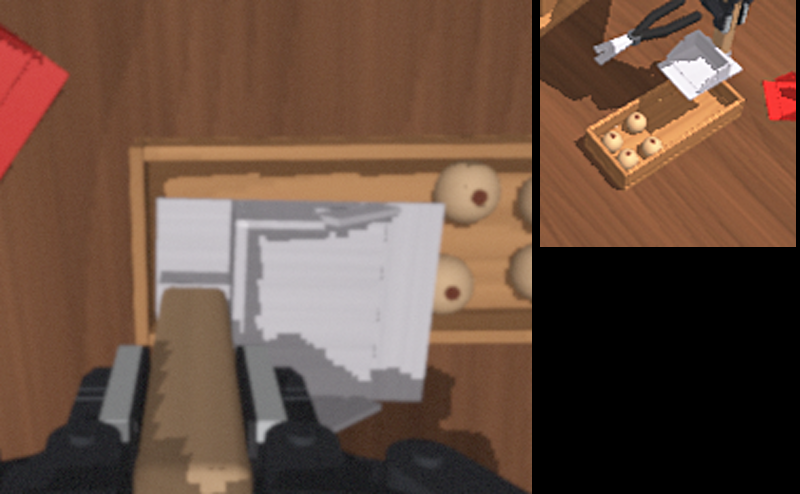

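The wrist view shows the level pan over the tray, its lip corners at (444,204) and (421,401) in the crop, and the tray rim edges around it. Working out the offset.

Run:
```python
from m import *
np.set_printoptions(precision=4,suppress=True)
c=F("w3.png");s=F("s3.png")
for n,u,v,z in [("lip",444,204,.113),("lip",421,401,.113),("back",157,198,.141),("trayUL",132,147,.04),("trayLL",133,343,.04),("trayUR",531,145,.04),("trayLR",531,342,.04)]:
    print(n,c.plane(180+u/1.9,70+v/1.9,z))
for n,u,v,z in [("slip",659,70,.113),("slip",691,98,.113),("A",586,130,.04),("B",690,68,.04),("C",745,103,.04),("D",624,187,.04)]:
    print(n,s.plane(265+(u-540)/1.9,215+v/1.9,z))
```

```text
lip [0.541  0.1841 0.113 ]
lip [0.5364 0.1166 0.113 ]
back [0.4536 0.1958 0.141 ]
trayUL [0.4387 0.1992 0.04  ]
trayLL [0.4325 0.113  0.04  ]
trayUR [0.6021 0.1913 0.04  ]
trayLR [0.6091 0.104  0.04  ]
slip [0.5406 0.1283 0.113 ]
slip [0.5386 0.1868 0.113 ]
A [0.644  0.1062 0.04  ]
B [0.4584 0.1151 0.04  ]
C [0.4404 0.2059 0.04  ]
D [0.6593 0.2023 0.04  ]
```

Request:
drive_tool(series=[-1,0.5,0,20,0,0,0,-1,0,0,20,0,0,0,-1,0,0,20,0,0,0,-1,0,0,14,0,0,0,-1,0,0,12,0,0,0,-1,0,0,10,0,0,0,-1,0,0,2,0,0,0,-1,0,0,0,0,0,0,-1,0,0,0,0,0,0], force=100)

```text
t: 7.22
eef_pos: [0.4614, 0.1618, 0.1037]
tool_rot: [0.0, 0.726, 0.688, 0.0]
contact_force: [-1.1, -0.3, -2.5]
gripper_width: 0.22
```

Request:
drive_tool(series=[-1,0,0,1.5,0,0,0,-1,0,0,0,0,0,0])

```text
t: 7.48
eef_pos: [0.461, 0.1617, 0.1018]
tool_rot: [-0.0, 0.726, 0.688, 0.0]
contact_force: [0.7, -0.2, -2.5]
gripper_width: 0.223
```

Request:
drive_tool(series=[-1,0,0,1.5,0,0,0,-1,0,0,0,0,0,0])

```text
t: 7.72
eef_pos: [0.461, 0.1616, 0.1002]
tool_rot: [-0.0, 0.726, 0.688, -0.0]
contact_force: [-0.5, -0.1, -1.2]
gripper_width: 0.215
```

Request:
drive_tool(series=[-1,0,0,1,0,0,0,-1,0,0,0,0,0,0])

```text
t: 7.98
eef_pos: [0.4613, 0.1616, 0.1001]
tool_rot: [-0.0, 0.726, 0.688, 0.0]
contact_force: [-2.5, -1.7, 9.1]
gripper_width: 0.221
```

Request:
drive_tool(series=[-1,0,8,-0.4,0,0,0,-1,0,8,0,0,0,0,-1,0,8,0,0,0,0,-1,0,8,0,0,0,0,-1,0,8,0,0,0,0,-1,0,8,0,0,0,0,-1,0,8,0,0,0,0,-1,0,8,0,0,0,0,-1,0,8,0,0,0,0,-1,0,8,0,0,0,0,-1,0,8,0,0,0,0,-1,0,0,0,0,0,0])

```text
t: 9.48
eef_pos: [0.5498, 0.1571, 0.1002]
tool_rot: [0.0, 0.726, 0.688, 0.001]
contact_force: [-1.6, 0.2, 5.0]
gripper_width: 0.222
```

Request:
drive_tool(series=[-1,0,5,0,0,0,0,-1,0,5,0,0,0,0,-1,0,4,0,0,0,0,-1,0,0,0,0,0,0])

```text
t: 9.98
eef_pos: [0.5624, 0.1565, 0.1001]
tool_rot: [-0.001, 0.726, 0.688, -0.0]
contact_force: [-3.9, 0.8, 9.5]
gripper_width: 0.218
```

Run:
```python
from m import *
c=Cam("wrist","w4.png");s=Cam("scene","s4.png")
a=cv2.resize(c.im[110:380,180:460],None,fx=1.8,fy=1.8,interpolation=cv2.INTER_CUBIC)
b=cv2.resize(s.im[225:345,270:395],None,fx=2.2,fy=2.2,interpolation=cv2.INTER_CUBIC)
z=np.zeros((486,800,3),np.uint8);z[:,:504]=a;z[:b.shape[0],515:515+b.shape[1]]=b;cv2.imwrite("pics/c4.png",z)
```

```text
(no output)
```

View pics/c4.png

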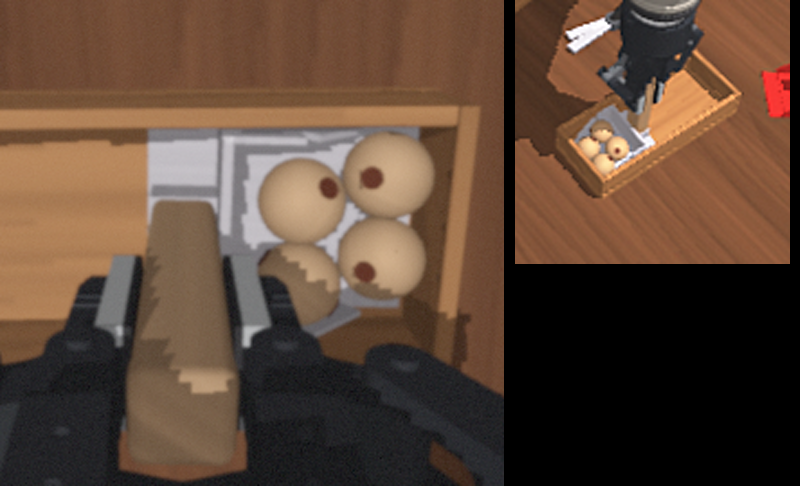

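All four beads lie in the pan and the lip is at the tray wall. Tilting back about the pan's heel next, then lifting.

Request:
drive_tool(series=[-1,0,-2.5,-1,-0.03,0,0,-1,0,-4.5,-1,-0.05,0,0,-1,0,-4.5,-1,-0.05,0,0,-1,0,-4.5,-1,-0.05,0,0,-1,0,-4.5,-1,-0.05,0,0,-1,0,0,0,0,0,0,-1,0,0,0,0,0,0,-1,0,0,0,0,0,0])

```text
t: 11.08
eef_pos: [0.5429, 0.1572, 0.1029]
tool_rot: [0.083, 0.721, 0.683, 0.079]
contact_force: [0.6, 0.5, -3.0]
gripper_width: 0.218
```

Run:
```python
from m import *
c=Cam("wrist","w5.png")
cv2.imwrite("pics/c5.png",c.im[80:400,150:500])
o=bot.get_obs();print(o['q'],o['eef_pos'],R.from_quat(o['tool_rot'],scalar_first=True).as_matrix(),o['contact_force'])
```

```text
[-0.80024176  0.44762327  0.43109943  2.12188118 -0.19293349  0.40879868
 -0.31104909] [0.54278423 0.15710863 0.10288454] [[ 5.45134829e-02  9.72172496e-01  2.27835287e-01]
 [ 9.98513028e-01 -5.31007086e-02 -1.23307260e-02]
 [ 1.10622487e-04  2.28168693e-01 -9.73621608e-01]] [ 0.48658895  0.23862273 -1.79147079]
```

View pics/c5.png

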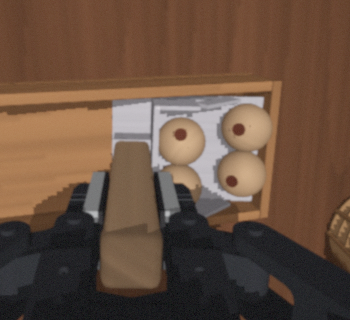

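Run:
```python
from m import *
np.set_printoptions(precision=1,suppress=True)
c=F("w5.png");o=bot.get_obs();M=R.from_quat(o['tool_rot'],scalar_first=True).as_matrix();p=o['eef_pos']
def P(x,y,h): return p+M@(np.array([-4+y,x,91-h])/1000)
for n,q in dict(rearU=(28,15,16.5),rearL=(28,-15,16.5),front56U=(56,15,16.5),front64U=(64,15,16.5),front64L=(64,-15,16.5),lipU=(78,34,0),lipL=(78,-34,0)).items():
    w=P(*q);print(n,w*1000,c.proj(w)[0]-[150,80])
s=Cam("scene","s5.png");cv2.imwrite("pics/c5s.png",cv2.resize(s.im[255:335,270:370],None,fx=6,fy=6,interpolation=cv2.INTER_CUBIC))
```

```text
rearU [587.6 165.7  36.7] [180.  131.5]
rearL [585.9 135.7  36.7] [178.1 180.4]
front56U [614.8 164.2  43.1] [229.4 131.5]
front64U [622.6 163.8  45. ] [243.5 131.6]
front64L [620.9 133.8  45. ] [239.2 180.4]
lipU [641.  181.8  32.1] [261.3  93.2]
lipL [637.3 113.9  32.1] [251.  196.9]
```

View pics/c5s.png

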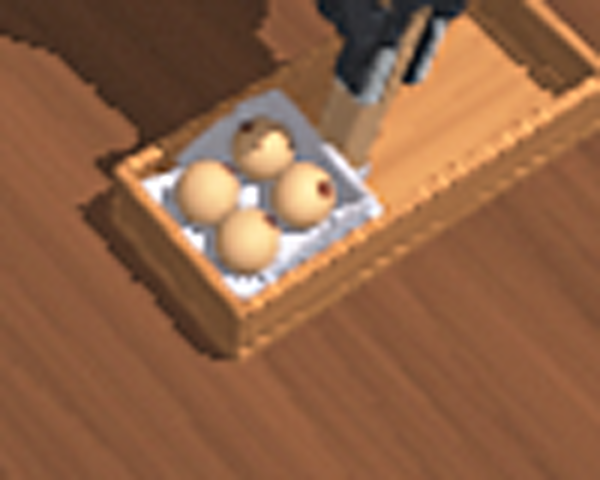

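All four beads are in the tilted pan. The front pair sits ahead of where it should after rolling back, so I'll wait a moment and check by numbers whether it moves.

Request:
drive_tool(series=[-1,0,0,0,0,0,0,-1,0,0,0,0,0,0,-1,0,0,0,0,0,0,-1,0,0,0,0,0,0])

```text
t: 11.68
eef_pos: [0.5421, 0.1572, 0.1028]
tool_rot: [0.083, 0.721, 0.683, 0.079]
contact_force: [0.3, 0.6, -2.2]
gripper_width: 0.222
```

```bash
cat >> m.py <<'E'
def beads(im,x0,y0,x1,y1,r0,r1):
    g=cv2.cvtColor(im[y0:y1,x0:x1],cv2.COLOR_BGR2GRAY);g=cv2.resize(g,None,fx=3,fy=3,interpolation=cv2.INTER_CUBIC)
    h=cv2.HoughCircles(g,cv2.HOUGH_GRADIENT,1,r0*3,param1=100,param2=18,minRadius=int(r0*3),maxRadius=int(r1*3))
    return [] if h is None else np.round(h[0]/3+[x0,y0,0],1)[:7]
E
python3 - <<'E'
from m import *
n=Cam("wrist","w6.png");s=Cam("scene","s6.png")
for c in (F("w5.png"),n): print(beads(c.im,290,170,450,310,20,28).tolist())
for c in (F("s5.png"),s): print(beads(c.im,290,270,340,310,4,6.5).tolist())
E
```

```text
[[331.2, 221.5, 24.4], [390.8, 253.2, 23.7]]
[[331.8, 221.2, 23.8]]
[[304.8, 286.5, 4.6], [321.2, 286.8, 5.0], [314.5, 279.2, 4.6]]
[[321.8, 286.8, 5.0], [305.5, 286.5, 4.8]]
```

Run:
```python
from m import *
np.set_printoptions(precision=4,suppress=True)
w=F("w5.png");s=F("s5.png")
print(tri(w,(392,255),s,(304.7,287)),tri(w,(396,207),s,(311.3,295)),"rear",tri(w,(331,221),s,(320.7,287.5)))
d=np.abs(w.im.astype(int)-F("w6.png").im).sum(2)[170:300,300:440];print((d>60).sum(),d.mean())
d=np.abs(s.im.astype(int)-F("s6.png").im).sum(2)[265:310,285:340];print((d>60).sum())
```

```text
[0.6218 0.1394 0.0459] [0.6237 0.1675 0.045 ] rear [0.5871 0.1622 0.0385]
678 11.857087912087913
85
```

The front beads are resting on the pan's front bevel, about 5° net slope. Tilting further back will bring them in.

Request:
drive_tool(series=[-1,0,-3.5,-1.5,-0.04,0,0,-1,0,-3.5,-1.5,-0.04,0,0,-1,0,-3.5,-1.5,-0.04,0,0,-1,0,-3.5,-1.5,-0.04,0,0,-1,0,0,0,0,0,0,-1,0,0,0,0,0,0,-1,0,0,0,0,0,0,-1,0,0,0,0,0,0])

```text
t: 12.78
eef_pos: [0.5275, 0.1579, 0.1047]
tool_rot: [0.141, 0.712, 0.674, 0.133]
contact_force: [0.3, 0.6, -2.4]
gripper_width: 0.218
```

Run:
```python
from m import *
np.set_printoptions(precision=1,suppress=True)
c=Cam("wrist","w7.png");s=Cam("scene","s7.png");o=bot.get_obs();M=R.from_quat(o['tool_rot'],scalar_first=True).as_matrix();p=o['eef_pos']
print(o['q']*100,p*1000,o['contact_force'])
def P(x,y,h): return p+M@(np.array([-4+y,x,91-h])/1000)
z=np.zeros((480,800,3),np.uint8)
a=cv2.resize(c.im[150:330,270:450],(480,480),interpolation=cv2.INTER_CUBIC);z[:,:480]=a
b=cv2.resize(s.im[255:335,285:338],(318,480),interpolation=cv2.INTER_CUBIC);z[:,482:]=b
cv2.imwrite("pics/c7.png",z)
for q in [(28,14,16.5),(56,14,16.5),(64,14,16.5)]: print((c.proj(P(*q))[0]-[270,150])*480/180,s.proj(P(*q))[0])
```

```text
[-98.9  42.6  56.9 226.1 -12.9  18.  -43.2] [527.3 157.9 104.6] [ 0.6  0.  -3.1]
[158.9 168.6] [322.8 285. ]
[290.4 168.6] [315.1 287.6]
[328.  168.6] [312.9 288.3]
```

View pics/c7.png

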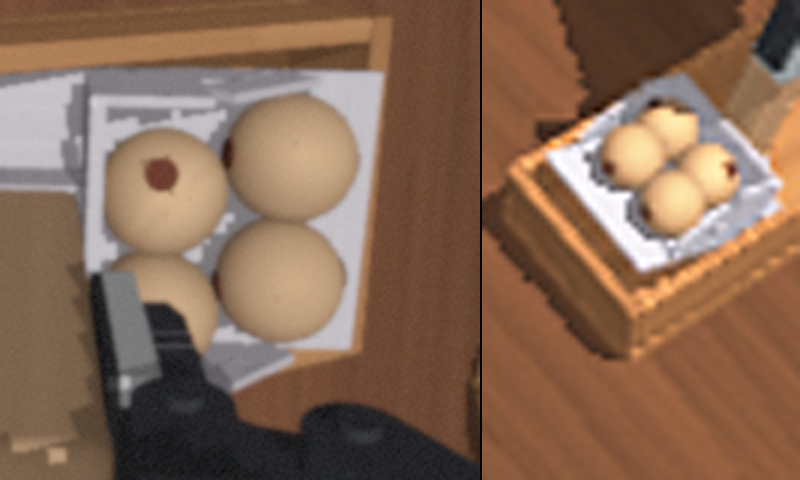

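The front pair has rolled back: front beads at (291,158) and (282,280) in the crop, touching the rear ones. Lifting, while easing the tilt to about 14°.

Request:
drive_tool(series=[-1,0,3,-7.5,0,0,0,-1,0,5.7,-14,0,0,0,-1,0,7,-18.5,0.035,0,0,-1,0,6.5,-19,0.035,0,0,-1,0,6,-19,0.035,0,0,-1,0,5.5,-19.2,0.035,0,0,-1,0,5,-19.4,0,0,0,-1,0,5,-19.4,0,0,0,-1,0,5,-19.4,0,0,0,-1,0,5,-19.4,0,0,0,-1,0,3,-12,0,0,0,-1,0,0,0,0,0,0])

```text
t: 14.38
eef_pos: [0.5259, 0.1582, 0.3008]
tool_rot: [0.09, 0.72, 0.682, 0.087]
contact_force: [-0.9, 0.3, -2.7]
gripper_width: 0.223
```

```bash
cat > pan.py <<'E'
from m import *
np.set_printoptions(precision=1,suppress=True)
o=bot.get_obs();M=R.from_quat(o['tool_rot'],scalar_first=True).as_matrix();p=o['eef_pos']
def P(x,y,h): return p+M@(np.array([-4+y,x,91-h])/1000)
def rep(tag):
    print(o['t'],'q',o['q']*100,p*1000,'F',o['contact_force'],'tilt',np.degrees(np.arcsin(M[2,1])),'head',np.degrees(np.arctan2(M[1,1],M[0,1])),'lip',P(78,0,0)*1000)
    c=Cam("wrist",f"w{tag}.png")
    h=cv2.cvtColor(c.im,cv2.COLOR_BGR2HSV)
    for q in [(28,14,16.5),(28,-14,16.5),(56,14,16.5),(56,-14,16.5)]:
        u,v=c.proj(P(*q))[0]; r=c.im[int(v)-9:int(v)+10,int(u)-9:int(u)+10].reshape(-1,3); print((u,v),r.mean(0),r.std(0).mean())
E
python3 -c "
from pan import *
rep('8')"
```

```text
14.375 q [-112.5   11.2   71.6  200.     5.3   83.3  -50.6] [525.9 158.2 300.8] F [-0.9  0.3 -2.7] tilt 14.388325574272544 head -3.1218204772544755 lip [623.7 149.  232. ]
(np.float64(330.0821321672986), np.float64(213.2101563658578)) [102.7 130.5 168.1] 36.19139773460598
(np.float64(328.3040501164538), np.float64(258.79578663368983)) [111.2 134.2 157.3] 36.961525299208716
(np.float64(379.4079090271409), np.float64(213.21598487554772)) [134.1 168.5 201.2] 7.665211335274859
(np.float64(375.85892186288197), np.float64(258.79565260820414)) [133.  167.5 200.1] 4.861982273661062
```

Request:
drive_tool(series=[-1,0,0,0,0,-0.0168,0.0654,-1,0,0,0,0,-0.0335,0.1307,-1,0,0,0,0,-0.0335,0.1307,-1,0,0,0,0,-0.0335,0.1307,-1,0,0,0,0,-0.0335,0.1307,-1,0,0,0,0,-0.0335,0.1307,-1,0,0,0,0,-0.0335,0.1307,-1,0,0,0,0,-0.0335,0.1307,-1,0,0,0,0,-0.0335,0.1307,-1,0,0,0,0,-0.0335,0.1307,-1,0,0,0,0,-0.0168,0.0654,-1,0,0,0,0,0,0])

```text
t: 15.92
eef_pos: [0.5255, 0.1582, 0.299]
tool_rot: [0.125, 0.989, 0.083, 0.01]
contact_force: [-0.2, 0.4, -2.4]
gripper_width: 0.216
```

```bash
python3 -c "
from pan import *
rep('9')
fo=np.array([.5275,-.180]);fx=np.array([.986,.164]);fy=np.array([-.164,.986])
t=fo+.025*fy; L=P(78,0,0); d=np.r_[t-L[:2],.218-L[2]]; print('lip target',t,'world',d*1000,'tool',M.T@d*1000)"
```

```text
15.925 q [-125.9   36.2   93.5  182.8   -4.6  114.2 -173.2] [525.5 158.2 299. ] F [-0.2  0.4 -2.4] tilt 14.434186957589132 head -80.34794808117013 lip [537.8  60.7 230.3]
(np.float64(329.3311541119956), np.float64(214.12590801162898)) [ 70.   90.2 118.9] 27.459154281725873
(np.float64(327.58429034420345), np.float64(259.7030138111389)) [ 83.2  98.  114.2] 27.55604281965533
(np.float64(378.6973134902152), np.float64(214.14884072226562)) [ 90.6 116.5 143.7] 3.8466239503842754
(np.float64(375.178345947964), np.float64(259.7278730039971)) [ 89.9 115.8 142.7] 2.1993573003126503
lip target [ 0.5 -0.2] world [ -14.4 -216.   -12.3] tool [-50.3 200.8  64.5]
```

Request:
drive_tool(series=[-1,-2.3,9.4,2,0,0,0,-1,-4.6,18.7,4.1,0,0,0,-1,-4.6,18.7,4.1,0,0,0,-1,-4.6,18.7,4.1,0,0,0,-1,-4.6,18.7,4.1,0,0,0,-1,-4.6,18.7,4.1,0,0,0,-1,-4.6,18.7,4.1,0,0,0,-1,-4.6,18.7,4.1,0,0,0,-1,-4.6,18.7,4.1,0,0,0,-1,-4.6,18.7,4.1,0,0,0,-1,-4.6,18.7,4.1,0,0,0,-1,-2.3,9.4,2,0,0,0])

```text
t: 17.48
eef_pos: [0.5105, -0.0596, 0.3076]
tool_rot: [0.125, 0.989, 0.082, 0.01]
contact_force: [-0.5, 0.8, -2.4]
gripper_width: 0.22
```

```bash
python3 -c "
from pan import *
rep('10')
s=Cam('scene','s10.png');w=F('w10.png')
z=np.zeros((480,800,3),np.uint8)
z[:,:480]=cv2.resize(w.im[80:340,200:460],(480,480),interpolation=cv2.INTER_CUBIC);z[:,482:]=cv2.resize(s.im[100:220,215:295],(318,480),interpolation=cv2.INTER_CUBIC)
cv2.imwrite('pics/c10.png',z)
fo=np.array([.5275,-.180]);fx=np.array([.986,.164]);fy=np.array([-.164,.986])
L=P(78,0,0)[:2]-fo;print('lip in feeder',L@fx*1000,L@fy*1000)
def W(a,b,z): return np.r_[fo+fx*a/1000+fy*b/1000,z/1000]
for q in [(-68,56,196),(68,56,196),(-68,15,175),(68,15,175),(0,-77,203)]: print(q,(w.proj(W(*q))[0]-[200,80])*480/260,(s.proj(W(*q))[0]-[215,100])*318/80+[482,0])"
```

```text
17.475 q [-105.    20.4  104.6  196.     8.3  104.2 -146.2] [510.5 -59.6 307.6] F [-0.5  0.8 -2.4] tilt 14.360698024444035 head -80.49092488168087 lip [ 522.7 -157.   238.8]
(np.float64(329.3003094854478), np.float64(214.0986428580247)) [ 68.1  87.8 116. ] 26.55670522391649
(np.float64(327.55526075957687), np.float64(259.6813753999523)) [ 80.6  95.  111. ] 27.043475790004084
(np.float64(378.67275067616004), np.float64(214.1197260597085)) [ 88.  113.4 140.2] 3.739336159412975
(np.float64(375.15475573715213), np.float64(259.70427864460845)) [ 87.  112.4 139. ] 2.1537186302011326
lip in feeder -1.0025023430702804 23.438007635848873
(-68, 56, 196) [234.9 400.5] [781. 234.]
(68, 56, 196) [248.7  59.7] [645.3 328.8]
(-68, 15, 175) [302.2 366.5] [737.9 231.6]
(68, 15, 175) [323.8  58.6] [603.6 323.4]
(0, -77, 203) [541.8 225.4] [580.7 189. ]
```

View pics/c10.png

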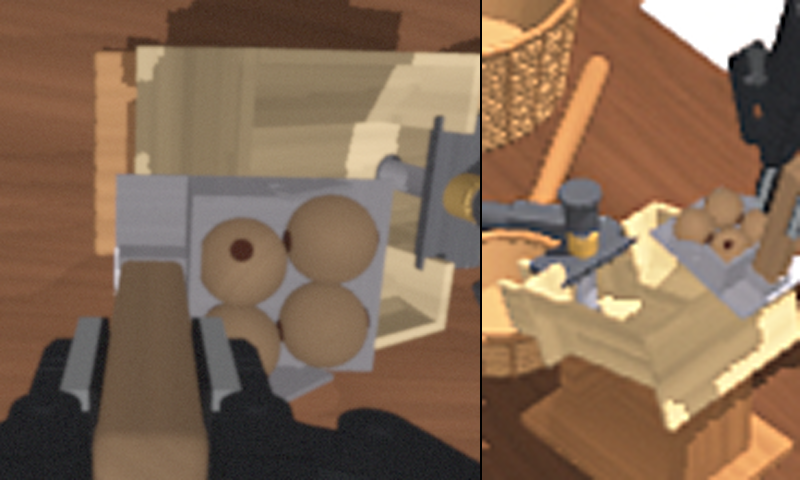

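Beads are in place in the pan over the hopper. In the wrist view the pan lies between the side walls, and the barrel and bridge are ahead at (450,195). I'll check a few more projections against it, since the high end looks off.

```bash
python3 -c "
from pan import *
w=F('w10.png')
fo=np.array([.5275,-.180]);fx=np.array([.986,.164]);fy=np.array([-.164,.986])
def W(a,b,z): return np.r_[fo+fx*a/1000+fy*b/1000,z/1000]
for q in [(0,-77,160),(0,-77,150),(0,-77,100),(68,-64,162),(68,90,125),(-68,-64,162),(68,60,196)]: print(q,(w.proj(W(*q))[0]-[200,80])*480/260)
print(w.c, P(78,34,0),(w.proj(P(78,34,0))[0]-[200,80])*480/260)
# back-projections
for (u,v,z) in [(462,200,.16),(390,170,.11),(137,48,.12),(410,55,.162),(162,52,.196)]:
    X=w.plane(200+u*260/480,80+v*260/480,z)[:2]-fo; print((u,v,z),X@fx*1000,X@fy*1000)
"
```

```text
(0, -77, 160) [470.8 203.3]
(0, -77, 150) [456.7 198.9]
(0, -77, 100) [396.9 180.2]
(68, -64, 162) [469.3  57.8]
(68, 90, 125) [115.6  57.3]
(-68, -64, 162) [433.6 337.3]
(68, 60, 196) [238.2  59.7]
[ 0.6 -0.   0.4] [ 0.6 -0.2  0.2] [388.3 173.4]
(462, 200, 0.16) 1.906728963382168 -71.68707689134092
(390, 170, 0.11) 8.11343448427224 -64.93372138259214
(137, 48, 0.12) 71.93349320534631 78.95661917745817
(410, 55, 0.162) 69.15488013386955 -33.45728402829417
(162, 52, 0.196) 70.57954239019608 88.04688860147651
```

Feeder pose agrees: barrel predicted at (470,203), seen at (462,200). Pouring about the lip.

Request:
drive_tool(series=[-1,0,3.7,1.4,0.05,0,0,-1,0,3.7,1.4,0.05,0,0,-1,0,3.9,1.4,0.05,0,0,-1,0,4.1,1.4,0.05,0,0,-1,0,4.3,1.4,0.05,0,0,-1,0,3.6,-3.1,0.04,0,0,-1,0,3.6,-3.1,0.04,0,0,-1,0,3.6,-3.1,0.04,0,0,-1,0,3.6,-3.1,0.04,0,0,-1,0,3.6,-3.1,0.04,0,0,-1,0,3.6,-3.1,0.04,0,0,-1,0,0,0,0,0,0])

```text
t: 19.08
eef_pos: [0.5184, -0.1016, 0.3195]
tool_rot: [-0.118, 0.989, 0.083, -0.011]
contact_force: [-0.4, -0.0, -2.7]
gripper_width: 0.22
```

Request:
drive_tool(series=[-1,0,3.6,-3.1,0.04,0,0,-1,0,3.6,-3.1,0.04,0,0,-1,0,3.6,-3.1,0.04,0,0,-1,0,3.6,-3.1,0.04,0,0,-1,0,3.6,-3.1,0.04,0,0,-1,0,3.6,-3.1,0.04,0,0,-1,0,3.6,-3.1,0.04,0,0,-1,0,3.6,-3.1,0.04,0,0,-1,0,0,0,0,0,0,-1,0,0,0,0,0,0,-1,0,0,0,0,0,0])

```text
t: 20.45
eef_pos: [0.5242, -0.1356, 0.3322]
tool_rot: [-0.275, 0.958, 0.081, -0.024]
contact_force: [-0.4, 0.1, -2.1]
gripper_width: 0.221
```

```bash
python3 -c "
from pan import *
rep('11')
s=Cam('scene','s11.png')
cv2.imwrite('pics/c11.png',cv2.resize(s.im[100:220,190:310],(600,600),interpolation=cv2.INTER_CUBIC))"
```

```text
20.45 q [-19.5  46.6  82.4 168.3 -70.6 160.8 -61. ] [ 524.2 -135.6  332.2] F [-0.4  0.1 -2.1] tilt -32.01766663381229 head -80.36275498582623 lip [ 523.2 -153.9  213.7]
(np.float64(329.8040108588949), np.float64(213.69997410755917)) [132.2 127.9 131.2] 1.8531593882883481
(np.float64(328.00635949719737), np.float64(259.18588831078756)) [108.7 105.2 107.4] 33.61217930770556
(np.float64(379.0605172921396), np.float64(213.75595377092378)) [130.3 126.3 129.6] 1.800767650469365
(np.float64(375.49487502157643), np.float64(259.24118929908354)) [173.9 168.9 172.7] 12.76913418167184
```

The viewer is at its limit, so I continue by numbers. The pan samples are now steel grey at all four bead places, so the pan is empty. Levelling it and carrying the scoop back to its original free spot.

Request:
drive_tool(series=[-1,0,-7.3,5,-0.08,0,0,-1,0,-7.3,4.5,-0.08,0,0,-1,0,-7.3,4.5,-0.08,0,0,-1,0,-7.3,4.5,-0.08,0,0,-1,0,-7.3,4.5,-0.08,0,0,-1,0,-7.3,4.5,-0.08,0,0,-1,0,-7.3,4.5,-0.08,0,0,-1,0,0,-10,0,0,0,-1,0,0,0,0,0,0])

```text
t: 21.68
eef_pos: [0.5149, -0.0798, 0.3293]
tool_rot: [-0.0, 0.997, 0.083, 0.001]
contact_force: [1.0, 0.2, -2.0]
gripper_width: 0.217
```

Request:
drive_tool(series=[-1,1.2,-17,0,0,0,0,-1,2.5,-36,0,0,0,0,-1,2.5,-36,0,0,0,0,-1,2.5,-36,0,0,0,0,-1,2.5,-36,0,0,0,0,-1,2.5,-36,0,0,0,0,-1,2.5,-36,0,0,0,0,-1,2.5,-36,0,0,0,0,-1,2.5,-36,0,0,0,0,-1,2.5,-36,0,0,0,0,-1,2.5,-36,0,0,0,0,-1,2.5,-36,0,0,0,0])

```text
t: 23.18
eef_pos: [0.4749, 0.3327, 0.328]
tool_rot: [-0.0, 0.997, 0.082, -0.001]
contact_force: [-0.0, -0.1, -1.9]
gripper_width: 0.22
```

```bash
python3 -c "
from pan import *
print(o['t'],o['q'],p*1000,M.ravel()*100)
print('tilt',np.degrees(np.arcsin(M[2,1])),'head',np.degrees(np.arctan2(M[1,1],M[0,1])))
s=Cam('scene','s12.png');a=F('scene0.png')
fo=np.array([.5275,-.180]);fx=np.array([.986,.164]);fy=np.array([-.164,.986])
def W(a,b,z): return np.r_[fo+fx*a/1000+fy*b/1000,z/1000]
d=np.abs(s.im.astype(int)-a.im).sum(2)
print('tray diff px',[(d[int(v)-4:int(v)+4,int(u)-4:int(u)+4].mean()) for u,v in [(315.5,279.5),(303,289),(311.5,298.5),(324,292)]])
m=(d[140:200,190:300]>70).astype(np.uint8);n,l,st,ce=cv2.connectedComponentsWithStats(m)
for i in range(1,n):
    if st[i,4]>8: print(ce[i]+[190,140],st[i,2:5])
for q in [(15,-50,109),(-15,-50,109),(0,-26,115),(0,0,123)]: print(q,s.proj(W(*q))[0])
"
```

```text
23.175 [-1.3  0.3  0.8  1.7 -0.2  1.2 -1.9] [474.9 332.7 328. ] [  98.6   16.4   -0.1   16.4  -98.6   -0.    -0.1   -0.  -100. ]
tilt -0.006433509688572796 head -80.56429694314315
tray diff px [np.float64(243.921875), np.float64(257.171875), np.float64(270.15625), np.float64(259.140625)]
[248.7 174. ] [ 19  13 120]
(15, -50, 109) [244.1 178.8]
(-15, -50, 109) [251.3 174. ]
(0, -26, 115) [253.3 178.6]
(0, 0, 123) [259.6 180.7]
```

Request:
drive_tool(series=[-1,0,0,0,0,0,-0.1757,-1,0,0,0,0,0,-0.1757,-1,0,0,0,0,0,-0.1757,-1,0,0,0,0,0,-0.1757,-1,0,0,0,0,0,-0.1757,-1,0,0,0,0,0,-0.1757,-1,0,0,0,0,0,-0.1757,-1,0,0,0,0,0,-0.1757,-1,0,0,0,0,0,0])

```text
t: 24.35
eef_pos: [0.475, 0.3314, 0.3278]
tool_rot: [-0.0, 0.708, 0.706, -0.001]
contact_force: [-0.0, -0.2, -1.2]
gripper_width: 0.22
```

Request:
drive_tool(series=[-1,4,-4,25,0,0,0,-1,0,0,40,0,0,0,-1,0,0,40,0,0,0,-1,0,0,40,0,0,0,-1,0,0,35,0,0,0,-1,0,0,25,0,0,0,-1,0,0,15,0,0,0,-1,0,0,8,0,0,0,-1,0,0,4,0,0,0,-1,0,0,0,0,0,0])

```text
t: 25.6
eef_pos: [0.47, 0.3368, 0.0961]
tool_rot: [0.0, 0.706, 0.708, -0.0]
contact_force: [0.4, -0.5, -1.6]
gripper_width: 0.222
```

Request:
drive_tool(series=[-1,0,0,1.5,0,0,0,-1,0,0,1.5,0,0,0,-1,0,0,0,0,0,0])

```text
t: 25.98
eef_pos: [0.4696, 0.3367, 0.0927]
tool_rot: [-0.0, 0.706, 0.708, -0.001]
contact_force: [-0.0, -0.2, -2.5]
gripper_width: 0.218
```

Request:
drive_tool(series=[-1,0,0,1,0,0,0,-1,0,0,0,0,0,0])

```text
t: 26.22
eef_pos: [0.4698, 0.3366, 0.0922]
tool_rot: [-0.0, 0.706, 0.708, -0.0]
contact_force: [-1.4, -2.0, 5.0]
gripper_width: 0.224
```

Request:
drive_tool(series=[1,0,0,0,0,0,0,1,0,0,0,0,0,0,1,0,0,0,0,0,0,1,0,0,0,0,0,0,1,0,0,-20,0,0,0,1,0,0,-30,0,0,0,1,0,0,-50,0,0,0,1,0,0,-55,0,0,0,1,0,0,-55,0,0,-0.083,1,0,0,0,0,0,-0.083])

```text
t: 27.48
eef_pos: [0.472, 0.3379, 0.3066]
tool_rot: [0.0, 0.644, 0.765, 0.004]
contact_force: [0.9, 0.7, -1.3]
gripper_width: 0.998
```

```bash
python3 -c "
from pan import *
print(o['t'],p*1000,o['gripper_width'],'F',o['contact_force'])
w=Cam('wrist','w13.png')
m=cv2.inRange(cv2.cvtColor(w.im,cv2.COLOR_BGR2HSV),(0,0,110),(179,45,255));m[:,:240]=0;m[:,400:]=0;m[260:]=0
n,l,st,ce=cv2.connectedComponentsWithStats(m);i=1+st[1:,4].argmax();k=np.float32(np.argwhere(l==i)[:,::-1])
b=cv2.boxPoints(cv2.minAreaRect(k));print([w.plane(u,v,.005)[:2]*1000 for u,v in b])
d=np.r_[.5403-p[0],-.2550-p[1],0];print('tool',M.T@d*1000)"
```

```text
27.475 [472.  337.9 306.6] 0.9984242346481049 F [ 0.9  0.7 -1.3]
[array([455.8, 290.7]), array([458.3, 367.3]), array([548.4, 365.4]), array([550.3, 287.6])]
tool [-595.9  -33.3   -2.9]
```

The scoop stands flat: its footprint lies as at the start. Next, the knob.

Request:
drive_tool(series=[1,-28,-1.5,0,0,0,0,1,-54,-3,0,0,0,0,1,-54,-3,0,0,0,0,1,-54,-3,0,0,0,0,1,-54,-3,0,0,0,0,1,-54,-3,0,0,0,0,1,-54,-3,0,0,0,0,1,-54,-3,0,0,0,0,1,-54,-3,0,0,0,0,1,-54,-3,0,0,0,0,1,-54,-3,0,0,0,0,1,-28,-1.8,0,0,0,0])

```text
t: 29.02
eef_pos: [0.5344, -0.2609, 0.3013]
tool_rot: [-0.0, 0.648, 0.762, -0.002]
contact_force: [-0.4, -0.6, 0.1]
gripper_width: 1.001
```

```bash
python3 -c "
from pan import *
print(o['t'],o['q'],p*1000)
w=Cam('wrist','w14.png');s=Cam('scene','s14.png')
k=np.array([.5403,-.2550,.203]);u,v=w.proj(k)[0];print('pred',u,v)
h=cv2.HoughCircles(cv2.medianBlur(cv2.cvtColor(w.im,cv2.COLOR_BGR2GRAY),3),cv2.HOUGH_GRADIENT,1,20,param1=100,param2=18,minRadius=14,maxRadius=45)
for c in sorted(h[0].tolist(),key=lambda c:np.hypot(c[0]-u,c[1]-v))[:4]: print(c,w.plane(c[0],c[1],.203)*1000)
print('r16 px',w.K[0,0]*.016/(w.c[2]-.203))
m=cv2.inRange(cv2.cvtColor(w.im,cv2.COLOR_BGR2HSV),(90,20,20),(130,140,140))
x0,y0=int(u)-60,int(v)-60
n,l,st,ce=cv2.connectedComponentsWithStats(m[max(y0,0):y0+120,max(x0,0):x0+120])
for i in range(1,n):
    if st[i,4]>200: print(st[i],ce[i]+[max(x0,0),max(y0,0)])
cv2.imwrite('pics/x.png',w.im)
"
```

```text
29.025 [-0.2  0.4  0.8  1.7 -0.3  1.2  0.8] [ 534.4 -260.9  301.3]
pred 292.2738855389449 209.963853089869
[295.5, 211.5, 25.200000762939453] [ 542.5 -255.7  203. ]
[280.5, 140.5, 15.800000190734863] [ 525.9 -213.2  203. ]
[313.5, 138.5, 14.5] [ 545.3 -208.9  203. ]
[201.5, 350.5, 40.0] [ 494.  -368.6  203. ]
r16 px 26.238774959383427
```

The wrist view locates the flange at (295,211), radius 25 px, giving (0.542, -0.256). Descending and gripping.

Request:
drive_tool(series=[1,3.9,8.2,0,0,0,0,1,0,0,20,0,0,0,1,0,0,25,0,0,0,1,0,0,25,0,0,0,1,0,0,25,0,0,0,1,0,0,15,0,0,0,1,0,0,6,0,0,0,1,0,0,0,0,0,0], force=100)

```text
t: 30.12
eef_pos: [0.5444, -0.2509, 0.1863]
tool_rot: [-0.0, 0.645, 0.764, -0.001]
contact_force: [-0.1, -0.9, 0.1]
gripper_width: 0.999
```

Request:
drive_tool(series=[-1,0,0,0,0,0,0,-1,0,0,0,0,0,0,-1,0,0,0,0,0,0,-1,0,0,0,0,0,0,-1,0,0,0,0,0,0,-1,0,0,0,0,0,0])

```text
t: 30.88
eef_pos: [0.5419, -0.252, 0.1867]
tool_rot: [-0.002, 0.646, 0.764, -0.001]
contact_force: [-8.5, 2.0, 9.7]
gripper_width: 0.323
```

Request:
drive_tool(series=[-1,0,0,-8,0,0,0,-1,0,0,-10,0,0,0,-1,0,0,-10,0,0,0,-1,0,0,-10,0,0,0,-1,0,0,-5,0,0,0,-1,0,0,0,0,0,0])

```text
t: 31.62
eef_pos: [0.5418, -0.2518, 0.2281]
tool_rot: [-0.002, 0.646, 0.764, -0.002]
contact_force: [-4.5, -2.7, -9.6]
gripper_width: 0.327
```

Request:
drive_tool(series=[-1,0,0,-2,0,0,0,-1,0,0,0,0,0,0,-1,0,0,0,0,0,0])

```text
t: 32.0
eef_pos: [0.5418, -0.2518, 0.2298]
tool_rot: [-0.002, 0.646, 0.764, -0.002]
contact_force: [-4.2, -4.0, -8.8]
gripper_width: 0.32
```

Request:
drive_tool(series=[-1,0,0,-1.5,0,0,0,-1,0,0,0,0,0,0])

```text
t: 32.25
eef_pos: [0.5418, -0.2518, 0.2313]
tool_rot: [-0.002, 0.646, 0.764, -0.002]
contact_force: [-4.4, -2.8, -9.3]
gripper_width: 0.326
```

Request:
drive_tool(series=[-1,0,0,-1,0,0,0,-1,0,0,0,0,0,0,-1,0,0,0,0,0,0,-1,0,0,0,0,0,0,-1,0,0,0,0,0,0,-1,0,0,0,0,0,0])

```text
t: 33.0
eef_pos: [0.5418, -0.2518, 0.2321]
tool_rot: [-0.002, 0.646, 0.764, -0.002]
contact_force: [-4.9, -3.0, -9.6]
gripper_width: 0.326
```

```bash
python3 -c "
from pan import *
print(o['t'],p*1000,o['contact_force'],o['gripper_width'])
s=Cam('scene','s15.png');a=F('scene0.png');b=F('s12.png')
def blobs(x,y,r):
    x0,y0,x1,y1=r;d=np.abs(x.im.astype(int)-y.im).sum(2)[y0:y1,x0:x1];n,l,st,ce=cv2.connectedComponentsWithStats((d>70).astype(np.uint8))
    return [(np.round(ce[i]+[x0,y0],1).tolist(),st[i,2:5].tolist(),s.im[y0:y1,x0:x1][l==i].mean(0).round()) for i in range(1,n) if st[i,4]>8]
print('hopper+basket vs start',*blobs(s,a,(190,140,300,215)),sep='\n')
print('vs beads in hopper',*blobs(s,b,(235,160,300,200)),sep='\n')
g=cv2.cvtColor(s.im,cv2.COLOR_BGR2HSV)
"
```

```text
33.0 [ 541.8 -251.8  232.1] [-4.9 -3.  -9.6] 0.32557459060365734
hopper+basket vs start
([239.2, 147.7], [21, 20, 227], array([101., 102., 110.]))
([258.1, 153.7], [14, 11, 43], array([ 97., 134., 164.]))
([206.2, 178.5], [47, 42, 732], array([ 63.,  89., 123.]))
([295.4, 179.1], [16, 27, 156], array([37., 53., 82.]))
([241.2, 173.2], [5, 7, 27], array([103., 138., 164.]))
vs beads in hopper
([295.3, 179.2], [16, 27, 157], array([38., 54., 83.]))
([247.7, 173.8], [19, 13, 137], array([127., 172., 194.]))
```

Request:
drive_tool(series=[-1,0,0,-1,0,0,0,-1,0,0,0,0,0,0,-1,0,0,0,0,0,0,-1,0,0,0,0,0,0])

```text
t: 33.55
eef_pos: [0.5417, -0.2517, 0.2322]
tool_rot: [-0.002, 0.646, 0.764, -0.003]
contact_force: [-1.9, -5.2, -16.2]
gripper_width: 0.328
```

```bash
python3 -c "
from pan import *
print(o['t'],p*1000,o['contact_force'],o['gripper_width'])
s=Cam('scene','s16.png');w=Cam('wrist','w16.png')
print('basket scene',beads(s.im,195,155,240,195,3.5,6).tolist())
fo=np.array([.5275,-.180]);fy=np.array([-.164,.986]);fx=np.array([.986,.164])
# flange height by scene: top ellipse in dark mask
h=cv2.cvtColor(s.im,cv2.COLOR_BGR2HSV)
for z in (.203,.243,.248): print(z,s.proj([.5425,-.2557,z])[0])
def W(a,b,z): return np.r_[fo+fx*a/1000+fy*b/1000,z/1000]
print('outlet',w.proj(W(0,-130,.0))[0],s.proj(W(0,-150,22))[0])
gw=w.im; 
hc=cv2.HoughCircles(cv2.medianBlur(cv2.cvtColor(gw,cv2.COLOR_BGR2GRAY),3),cv2.HOUGH_GRADIENT,1,15,param1=100,param2=16,minRadius=9,maxRadius=24)
for c in (hc[0].tolist() if hc is not None else []): 
    x,y,r=map(int,c); k=gw[max(y-4,0):y+5,max(x-4,0):x+5].reshape(-1,3).mean(0).round(); f=w.plane(x,y,.1)[:2]-fo; print(c,k,(f@fx*1000,f@fy*1000))
"
```

```text
33.55 [ 541.7 -251.7  232.2] [ -1.9  -5.2 -16.2] 0.3279472421186149Traceback (most recent call last):
  File "<string>", line 5, in <module>
    print('basket scene',beads(s.im,195,155,240,195,3.5,6).tolist())
                         ^^^^^^^^^^^^^^^^^^^^^^^^^^^^^^^^^^^^^^^^
AttributeError: 'list' object has no attribute 'tolist'
```

The stop is reached: one more millimetre raised the pull to 16 N with no motion. Checking the basket contents by numbers.

Request:
drive_tool(series=[-1,0,0,0,0,0,0,-1,0,0,0,0,0,0,-1,0,0,0,0,0,0,-1,0,0,0,0,0,0,-1,0,0,0,0,0,0,-1,0,0,0,0,0,0,-1,0,0,0,0,0,0,-1,0,0,0,0,0,0])

```text
t: 34.65
eef_pos: [0.5417, -0.2517, 0.2322]
tool_rot: [-0.002, 0.646, 0.764, -0.003]
contact_force: [-1.0, -5.6, -17.6]
gripper_width: 0.325
```

```bash
python3 -c "
from m import *
np.set_printoptions(precision=1,suppress=True)
fo=np.array([.5275,-.180]);fy=np.array([-.164,.986]);fx=np.array([.986,.164])
s=Cam('scene','s17.png');w=Cam('wrist','w17.png');d=Cam('side','d17.png');a=F('scene0.png');d0=F('side0.png')
for nm,im,box in (('scene',s.im,(195,150,245,195)),('scene0',a.im,(195,150,245,195))):
    x0,y0,x1,y1=box
    g=cv2.createCLAHE(4,(2,2)).apply(cv2.cvtColor(im[y0:y1,x0:x1],cv2.COLOR_BGR2GRAY));g=cv2.resize(g,None,fx=5,fy=5,interpolation=cv2.INTER_CUBIC)
    h=cv2.HoughCircles(g,cv2.HOUGH_GRADIENT,1,20,param1=80,param2=14,minRadius=18,maxRadius=30)
    print(nm,[] if h is None else (h[0]/5+[x0,y0,0])[:8])
print('basket centre?',s.plane(219,177,.03))
x0,y0,x1,y1=195,158,235,192
A=cv2.cvtColor(s.im,cv2.COLOR_BGR2LAB)[y0:y1,x0:x1];B=cv2.cvtColor(a.im,cv2.COLOR_BGR2LAB)[y0:y1,x0:x1]
print('gray rows now/start');
for r in range(0,34,2): print(' '.join('%3d'%v for v in A[r,::2,0]),'|',' '.join('%3d'%v for v in B[r,::2,0]))
x0,y0=300,175
dd=np.abs(d.im.astype(int)-d0.im).sum(2)[150:240,270:360];n,l,st,ce=cv2.connectedComponentsWithStats((dd>70).astype(np.uint8));print('side',[((ce[i]+[270,150]).round(),st[i,2:5]) for i in range(1,n) if st[i,4]>8])
"
```

```text
scene [[218.1 187.7   5.9]
 [208.9 174.9   3.8]
 [240.7 159.9   4.3]]
scene0 [[219.3 189.3   4.6]
 [219.9 164.5   4.5]]
basket centre? [ 0.6 -0.4  0. ]
gray rows now/start
114 117 116 117 115 110 111 104 102 124 213 215 201 198 199 192 190 135  57  65 | 115 119 119 119 117 112 114 107 103 124 215 216 202 200 201 193 193 135  56  62
112 113 116 119 119 115 116 216 181 143 118 172 167 153 134 144 121 127 141 108 | 112 114 118 118 119 111 116 218 183 146 120 176 168 154 135 147 124 134 190 201
108 111 116 118 114 114 147 153 181 186 183 179 176 174 169 164 163 137  99 119 | 110 113 115 116 107 202 187 147 182 187 184 181 178 177 172 165 160 159  91  69
113 108 113 114 108  95 120 128 157 188 184 180 175 175 171 166 125  74  71 119 | 113 109 112 150 200 150 184 187 185 185 183 181 178 176 168 186 152 125 114 115
116 110 107 108 103 120 121 125 126 132 116 161 154 139 134 171  68 119 136 244 | 118 111  98 194 153 186 187 187 187 184 184 181 177 173 168 204  88 125 135 245
108 114 107  99 114 119 123 124 128 130 145 142 120 134 131 167 131 184 228 230 | 110 113 150 174 177 185 186 186 187 
[... 1311 characters left out ...]
 127 115 116 115 168 174 168
 63  60  63  58  85 123 120 135 127 102 122 116 117  99 114 130 131 146 173 170 |  55  62  64  62  88 124 120 135 125 100 122 116 118  97 114 133 132 149 174 172
 65  61  62  63  60  94 112 133 135 102 131 135 126 122 117 134 128 130 168 172 | 103  55  65  61  63  94 112 134 137 103 132 137 127 123 117 137 130 127 171 175
 69  66  60  65  63  59  81 131 132 110 111 129 129 124 117 133 123 130 173 148 | 122 108  58  63  64  64  82 132 135 112 113 130 131 123 118 135 125 131 176 151
side [(array([310., 170.]), array([  90,   57, 3320], dtype=int32)), (array([316., 191.]), array([ 8,  8, 37], dtype=int32)), (array([342., 223.]), array([ 37,  40, 962], dtype=int32))]
```

```bash
python3 -c "
from station import bot
o=bot.get_obs();print(o['t'],o['eef_pos'],o['contact_force'],o['gripper_width']);print(bot.hand_in())"
```

```text
34.8 [ 0.54171516 -0.25170424  0.2321965 ] [ -1.59504261  -4.66006468 -16.81910468] 0.32744163670915133
the job is handed in; nothing more can be done
None
```

I scooped all four beads, tipped them into the hopper, and set the scoop down flat at its original spot. Then I pulled the plunger up to its stop and handed in at 34.8 s, still holding it there.

**Last checks**
- **Plunger:** it was lifted about 45 mm. One more millimetre raised the pull from about 9 N to 16 N with no motion, so it was at the stop. The grip was on the knob's cylinder, with the opening at about 27 mm.
- **Scoop:** its footprint in the wrist image matched the starting one, so it stands level.
- **Feeder:** the bead patch seen behind the pin after pouring was gone once the plunger was up, and the hopper looked as it did at the start. Part of the channel under the bridge was not visible.
- **Basket:** it was in shadow. The brightness pattern suggests three or four beads, but circle detection confirmed only one clearly, so I inferred the count rather than seeing it.
- **Spills and bystanders:** I noticed no sign of beads on the table or of shifted bystanders, but I did not check either separately.

I tried to view a 13th picture and it was refused, so every check after the pour used image numbers only.

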